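# Hook the orange cutter arm into the slotted bench rack and lock it

## Robot

A 7-joint arm with a two-finger parallel gripper is mounted at the origin on the work surface. World frame = base frame: x ahead of the robot, y to its left, z up, the work surface at z = 0. Lengths are in mm, angles in rad, forces in N, time in s.
With the tool pointing down it reaches from about 425 to 825 mm from the base axis. Payload 3.6 kg.
Tool frame: the origin (TCP) lies midway between the tips of the shut fingers; the grasp point (between the pads) lies 19 mm behind it; x points along the fingers, z is the direction in which the jaws open and shut, and the axes are right-handed (so a half turn about x gives the same grasp; the last joint's range is limited). The gripper opens to 85 mm and grips with 20 to 120 N. Pads are 22 mm wide; open, the fingers measure 114 mm over their backs; the gripper's body (76 mm by 85 mm) begins 54 mm behind the grasp point. The pads swing forward as they close: fully open they stand 13 mm farther back than shut.
Start: joints at [1.107, 0.615, -0.013, 1.423, 0.008, 1.103, -0.04], TCP at [275.573, -588.661, 231.297] pointing down, gripper open.
Joint ranges: [-3.12, 3.12], [-0.3, 2.06], [-1.34, 1.32], [0.26, 2.42], [-1.36, 4.5], [0.01, 1.98], [-2.84, 2.84]. Speed limits (rad/s): [2.79, 2.79, 3.14, 3.14, 3.14, 3.14, 3.14].

## Interface

Orientations are given as [roll, pitch, yaw] about the fixed x, y, z axes, in that order (R = Rz(yaw) Ry(pitch) Rx(roll)).
In Python, from rig import monitor, cams, job, models gives the robot as it stands.
- The arm moves only by the tool arm_command, never from a script. Its arguments are lists of equal length, an entry for each row: "travel": the shift along the world's x, y, z as a fraction of full scale, a list of three; "spin": the turn about the world's z as a fraction of full scale. In form: {"travel": [[x, y, z], ...], "spin": [spin, ...]}. A call has 1 to 20 rows; each row shifts and turns the pose as measured when the row begins; what a row does not reach is not made up. Full scale, the value 1, is 2 cm for a shift and 4 degrees for a turn. A row lasts 1/10 s, in which the tool goes at most 50 mm and 8.59 degrees, less where a joint would pass 70% of its speed; a pose out of reach is approached as far as the arm can. A call with a number of a shift or a turn outside -1 to 1 is refused whole. A call with a gripper value outside its range is refused whole. "jaw" is the finger opening in mm, from 0 to 85.4, set as the call begins (left out, the last holds). The fingers move at their own pace and stop on an object; "squeeze" is the grip in N (left out, the last holds). Time passes only in rows, so rows that do not move let the fingers close. It gives the time, the measured TCP pose, the force and the opening at its end, in the units of the state.
- monitor.state(): the state, without advancing time (a new reading comes with each control period).
- cams.get_image(name): name is "scene" or "top"; returns a dict with "color" (400x640x3 uint8, red, green, blue), "vfov" (degrees; the focal length in pixels is half the picture's height over the tangent of half this angle, whatever the lens; pixels are square), "cx", "cy" (the principal point, pixels), "k1" (the pictures are not rectified: a ray, as slopes to the right and down, at radius r is drawn at 1 + k1 r^2 times it, then the intrinsics apply), "origin" and "attitude" of the camera in the world. Camera axes: x right, y up, looking along -z (the intrinsics and any distortion apply to the point x, -y, -z); pixel columns grow to the right and rows downward; lengths in mm; the calibration is good to about 2 mm. A picture is of the moment at which its call begins. There is no depth.
- job.job_done(): hands the job in, once; it reports no verdict.
Trained networks look in a picture, given as the dict that the camera call returned (one of the last four; its "shot" number tells which), for a name from the list of things; names that differ only in an ending like _2 or _b are one class to them, and where a whole thing is asked for, a point or a joint stands for the part that bears it (a point fixed in the world has none). Each returns a list of dicts, best first, with "conf" (0 to 1); they miss things now and then, are a little off and sometimes report something else, mostly with a low value. They report only what shows in the picture. A call takes as long as a camera call. They do not tell look-alikes from the thing itself.
- models.find_in(picture, name): "box" ([centre column, centre row, width, height] as shares, 0 to 1, of the picture: columns of its width, rows of its height, round what is visible of it).
- models.masks_of(picture, name): "region" (400x640 bool, what is visible of it) and "box" ([centre column, centre row, width, height] as shares, 0 to 1, of the picture: columns of its width, rows of its height, round what is visible of it).
- models.landmark_of(picture, name): "location" ([column, row] as shares, 0 to 1, of the picture: columns of its width, rows of its height: a listed point, or the origin of a listed thing).
The state is a dict: "time": time; "qpos": joint angles; "dq": joint speeds; "tau": joint torques, N m; "position": TCP position; "tcp_rot": TCP orientation; "contact_force": force on the tool from outside, world axes, zero at the start; "moment": the same for the moment, N m; "gripper_width": opening from 0.0 (shut) to 1.0 (fully open).
Only numpy, scipy, OpenCV 4.12 (cv2) and the standard library are available. Lean on these libraries where they do the work, as an engineer would, in place of code of your own. Each camera call takes 0.05 s, during which the arm holds its last target.

## Task

Hang the orange cutter arm on the slotted rack at the baker's bench: put both its steel claws into the slots of the two uprights and press it down until the red latch snaps out over its back bar, then let go. Leave the blue arm where it lies.

Things in the scene. Friction and masses are not known exactly. Their poses are not given: they have to be found in the camera images.
- orange_arm: Loose orange bracket arm, 0.3 kg, T seen from above; mm: Origin: at underside level, mid-width, in the plane of the back bar's rear face; x to the rear (claws' way), z up. Grip: upright thumb tab 14 wide in y, x -75 to -35, z 44 to 70. Stem under it 12 wide, z 20 to 44, to x -130, then a stop plate 34 wide, z 0 to 56. Back bar x -12 to 0, 130 wide, z 26 to 44.
- blue_arm: Blue arm of the same shape, origin and axes; leave it (mm). Either may lie in either place. Both have heels 16 wide under the bar, down to z 0, and two steel claws 9 wide at y -50 and 50: back 20 from the bar at z 36 to 44, then sloping down and back to a tip at z 14, x 25. The gap from claw to bar is 18 at the tip, 7 at the top: going down draws the bar in.
- rack: Bolted rack (mm): two uprights 40 wide, 165 tall at y -50 and 50, front plates 5 thick, open behind. Origin: on the bench, midway, in the front faces' plane; x into the rack, z up. One slot each, 26 wide, z 105 to 157. Claws enter along x with the arm's origin at z 93 to 111, then go down until they rest: home is x 0 to -3, y 0, z 69, axes parallel, free end may sag 4 deg.
- latch (a joint): Red spring latch midway between the uprights, in m: 0 out (start), up to 0.012 pushed back into the rack. Nose 22 wide stands 8 mm out of the front plane; flat underside at z 116.5 mm, steep ramp above to z 139. The arm's bar pushes it back on the way in and down (pressing takes 5 to 15 N); it snaps out over the bar's top when the arm is home.
Things that resemble listed ones, but are neither listed nor needed, are in the scene too. Leave any purple look-alike of the rack alone.

How it is judged (in metres and radians):
At the end, for the whole second after the job is handed in: The orange arm hangs at rest on the rack, claws home: its origin in the rack's frame at z 60 to 75 mm, x -12 to +10 mm, y within 15 mm; upright within 11 degrees, parallel to the rack's x within 14 degrees; the latch out again over the bar (joint below 4 mm) (value of joint latch below 0.004 m and z of orange_arm in the frame of rack between 0.06 and 0.075 m and x of orange_arm in the frame of rack between -0.012 and 0.01 m and y of orange_arm in the frame of rack between -0.015 and 0.015 m and angle between orange_arm's own z axis and vertical below 0.2 rad and angle between the x axis of orange_arm and the x axis of rack, either way round below 0.25 rad and linear speed of orange_arm below 0.02 m/s); the robot touches nothing.
It fails at once if the blue arm is moved more than 3 cm (distance of blue_arm from where it was at the start of the episode above 0.03 m).
It also fails if it takes over 38 s, if anything falls off the work surface, if the arm or the gripper's body presses on something with over 40 N, if the wrist force passes 120 N, or if a joint passes its speed limit or range.

## Working session

There is one attempt and no reset: what is moved stays moved. The work goes in short steps, Python scripts to look and compute and a tool call to move; the robot and the scene stay as the last step left them, time stands still between calls to the robot, and variables do not carry over. Pictures are saved under pics/ and viewed, and the job is handed in when it is done.

Besides the shell and the picture viewer there is one more tool, called after "Request:" by a JSON object that holds its "api" and its "payload", one argument or row to a line. arm_command: Moves the arm, as the interface text tells. Shift numbers are shares of 2 cm and turn numbers shares of 4 degrees, none past 1 either way. Its arguments: {"type":"object","properties":{"travel":{"type":"array","items":{"type":"array","items":{"type":"number","minimum":-1,"maximum":1}}},"spin":{"type":"array","items":{"type":"number","minimum":-1,"maximum":1}},"jaw":{"type":"number"},"squeeze":{"type":"number"}},"required":["travel","spin"]}

```bash
mkdir -p pics; ls; python3 - <<'E'
from rig import monitor,cams,job,models
import cv2,pickle
s=monitor.state();print(s)
for n in("scene","top"):
    p=cams.get_image(n);cv2.imwrite(f"pics/{n}0.png",cv2.cvtColor(p["color"],cv2.COLOR_RGB2BGR))
    pickle.dump(p,open(f"pics/{n}0.pkl","wb"))
    print({k:v for k,v in p.items() if k!="color"})
    for o in("orange_arm","blue_arm","rack","latch"):
        print(n,o,[(round(d["conf"],2),[round(d["location"][0]*640,1),round(d["location"][1]*400,1)]) for d in models.landmark_of(p,o)],[(round(d["conf"],2),[round(v*(640,400)[i%2]) for i,v in enumerate(d["box"])]) for d in models.find_in(p,o)])
E
```

```text
pics
{'time': 0.0, 'qpos': array([ 1.10651175,  0.6159061 , -0.01263078,  1.42490532,  0.00806041,
        1.10337081, -0.04040365]), 'dq': array([-6.73955187e-04,  4.59506076e-05,  5.64511361e-04,  1.36316612e-03,
        1.06080756e-03, -1.41572597e-03, -3.23841890e-04]), 'tau': array([-1.81288315e-04, -4.69218743e+01,  2.59558596e-01, -1.71033490e+01,
        1.00358151e-02,  9.61199810e-03, -1.59530424e-05]), 'position': array([ 275.26091424, -588.00137271,  230.14445889]), 'tcp_rot': array([3.13863744, 1.5682555 , 2.0056825 ]), 'contact_force': array([-0.43990746,  0.68507261,  0.26487716]), 'moment': array([-0.02231827,  0.05363007, -0.03784425]), 'gripper_width': 0.9972581539954597}
{'vfov': 52.26946205063971, 'cx': 321.197301768057, 'cy': 197.4828349273873, 'k1': 0.03631586992226225, 'origin': array([1071.45399099,  -96.7363617 ,  717.48477207]), 'attitude': array([ 0.79881788, -0.0172717 ,  1.44536276]), 'shot': 1}
scene orange_arm [(0.59, [197.4, 250.7])] [(0.93, [192, 229, 61, 74])]
scene blue_arm [(0.96, [296.6, 260.9])] [(0.58, [295, 230, 61, 68])]
scene rack [(0.9, [418.4, 275.0]), (0.77, [414.1, 142.5]), (0.71, [449.8, 194.9])] [(0.88, [425, 132, 63, 89]), (0.81, [466, 186, 86, 96]), (0.66, [443, 277, 103, 138])]Traceback (most recent call last):
  File "<stdin>", line 9, in <module>
ValueError: it knows: blue_arm, orange_arm, rack
```

```bash
python3 - <<'E'
from rig import monitor,cams,job,models
import cv2,pickle
for n in("scene","top"):
    p=cams.get_image(n);cv2.imwrite(f"pics/{n}0.png",cv2.cvtColor(p["color"],cv2.COLOR_RGB2BGR))
    pickle.dump(p,open(f"pics/{n}0.pkl","wb"))
    if n=="top":print({k:v for k,v in p.items() if k!="color"})
    for o in("orange_arm","blue_arm","rack"):
        print(n,o,[(round(d["conf"],2),[round(d["location"][0]*640,1),round(d["location"][1]*400,1)]) for d in models.landmark_of(p,o)],[(round(d["conf"],2),[round(v*(640,400)[i%2]) for i,v in enumerate(d["box"])]) for d in models.find_in(p,o)])
E
```

```text
scene orange_arm [(0.79, [193.5, 252.0])] [(0.62, [192, 229, 62, 71])]
scene blue_arm [(0.77, [297.4, 255.4])] [(0.95, [297, 232, 62, 67])]
scene rack [(0.96, [447.9, 191.8]), (0.73, [413.9, 140.4]), (0.62, [419.9, 276.6])] [(0.98, [426, 130, 64, 91]), (0.96, [465, 186, 89, 95]), (0.93, [445, 277, 105, 135])]
{'vfov': 46.121538299822625, 'cx': 324.4621020699239, 'cy': 203.33487724684207, 'k1': -0.07070783159829021, 'origin': array([ 305.95907754,    2.12354348, 1114.57184176]), 'attitude': array([ 0.07339374, -0.01556516, -1.59227165]), 'shot': 3}
top orange_arm [] [(0.87, [445, 177, 59, 74]), (0.22, [228, 97, 14, 26])]
top blue_arm [(0.55, [343.8, 144.4])] [(0.84, [349, 164, 52, 73])]
top rack [(0.97, [241.7, 117.2]), (0.88, [190.4, 314.0]), (0.68, [181.5, 213.5])] [(0.73, [168, 187, 92, 70]), (0.61, [230, 91, 81, 73]), (0.61, [175, 295, 95, 84])]
```

View pics/scene0.png

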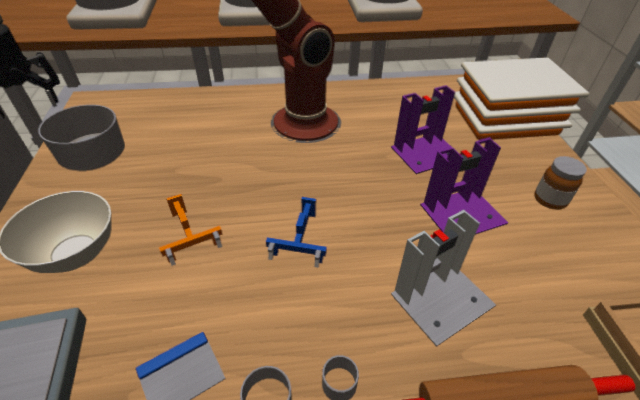

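View pics/top0.png

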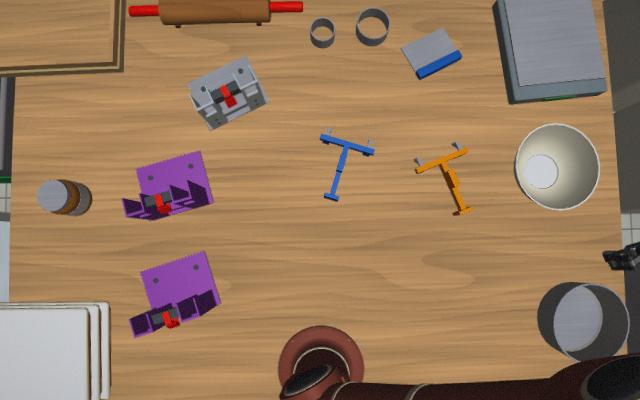

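```bash
python3 - <<'E'
import cv2,numpy as np
s=cv2.imread("pics/scene0.png");t=cv2.imread("pics/top0.png")
r=lambda im,x,y,w,h,f:cv2.resize(im[y:y+h,x:x+w],None,fx=f,fy=f,interpolation=cv2.INTER_CUBIC)
cv2.imwrite("pics/c1.png",r(s,385,205,120,140,4))
cv2.imwrite("pics/c2.png",r(t,180,50,100,90,6))
cv2.imwrite("pics/c3.png",r(s,150,185,190,90,4))
cv2.imwrite("pics/c4.png",r(t,310,120,170,105,4))
E
```

```text
(no output)
```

View pics/c1.png

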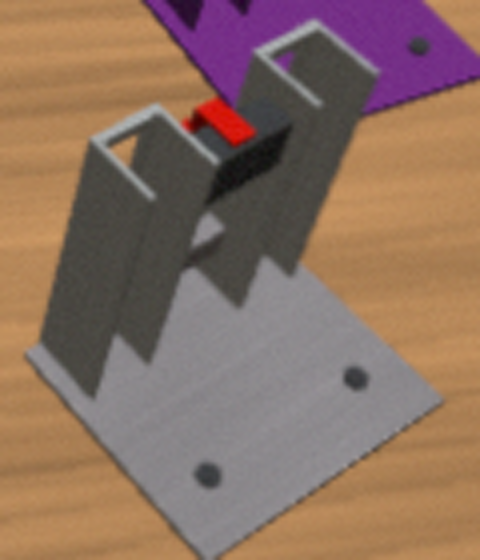

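View pics/c2.png

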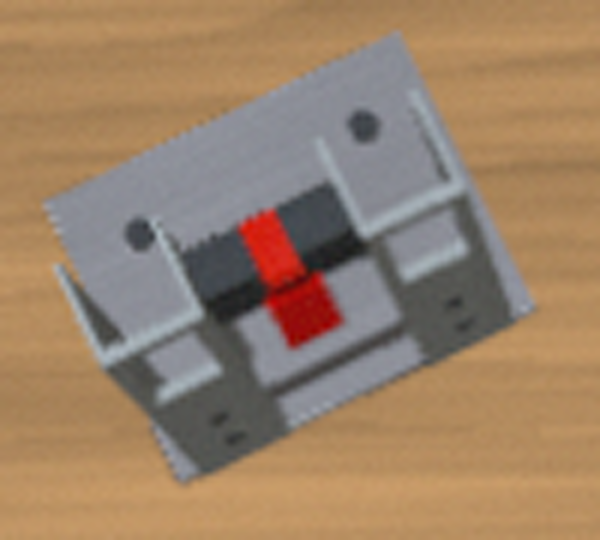

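View pics/c3.png

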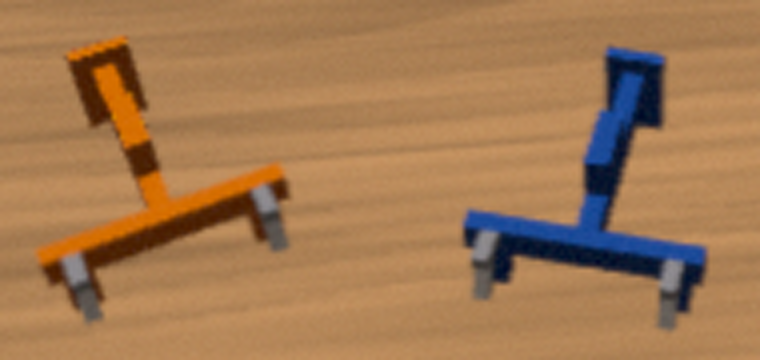

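View pics/c4.png

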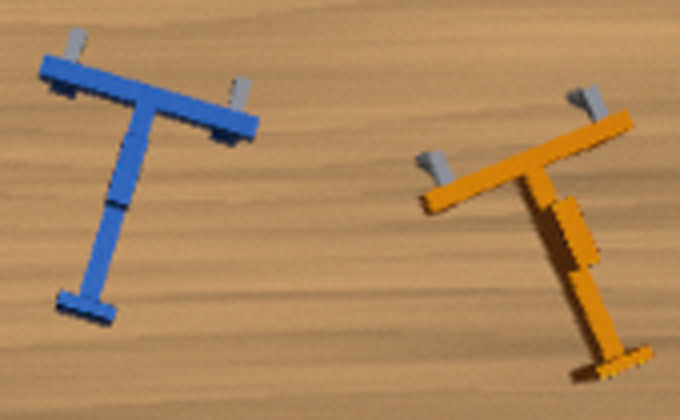

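```bash
cat > h.py <<'E'
import numpy as np,pickle
from scipy.spatial.transform import Rotation as R
from scipy.optimize import least_squares
def proj(p,P):
    P=np.atleast_2d(P);C=R.from_euler("xyz",p["attitude"]).as_matrix()
    q=(P-p["origin"])@C; u=q[:,0]/-q[:,2];v=-q[:,1]/-q[:,2]
    k=1+p["k1"]*(u*u+v*v);f=200/np.tan(np.radians(p["vfov"]/2))
    return np.c_[p["cx"]+f*u*k,p["cy"]+f*v*k]
def T(po,M):
    M=np.atleast_2d(M).astype(float);c,s=np.cos(po[2]),np.sin(po[2])
    return np.c_[po[0]+c*M[:,0]-s*M[:,1],po[1]+s*M[:,0]+c*M[:,1],M[:,2]+(po[3] if len(po)>3 else 0)]
def fit(obs,x0):
    def f(x): return np.concatenate([(proj(p,T(x,M))-np.array(q)).ravel() for p,M,q in obs])
    r=least_squares(f,x0,loss="soft_l1");return r.x,f(r.x).reshape(-1,2)
E
python3 - <<'E'
from h import *
t=pickle.load(open("pics/top0.pkl","rb"));s=pickle.load(open("pics/scene0.pkl","rb"))
c=lambda o,k,l:[(o[0]+(a+.5)/k-.5,o[1]+(b+.5)/k-.5) for a,b in l]
rm=[(0,70,165),(0,30,165),(0,-30,165),(0,-70,165)]
rt=(t,rm,c((180,50),6,[(103,363),(205,318),(368,236),(465,190)]))
rs=(s,[rm[3],rm[2],rm[1],rm[0]],c((385,205),4,[(93,140),(157,107),(257,50),(317,22)]))
at=(t,[(0,-65,44),(-12,-65,44),(0,65,44),(-12,65,44),(-35,7,70),(-35,-7,70),(-75,-7,70),(-75,7,70)],c((310,120),4,[(625,110),(633,126),(421,193),(430,210),(553,203),(577,197),(599,260),(575,270)]))
as_=(s,[(-12,-65,44),(0,-65,44),(-12,65,44),(0,65,44)],c((150,185),4,[(38,250),(45,267),(280,164),(288,178)]))
for nm,a,b,x0 in(("rack",rt,rs,[600,200,.4]),("arm",at,as_,[500,-200,.3])):
  for lab,o in(("both",[a,b]),("top",[a]),("scene",[b]),):
    x,r=fit(o,x0);print(nm,lab,x.round(3),"res",np.abs(r).max().round(2))
  print(r.round(1).tolist() if 0 else fit([a,b],x0)[1].round(1).tolist())
  x,r=fit([a,b],list(x)+[0]);print("with z",x.round(2))
E
```

```text
rack both [6.02658e+02 1.83686e+02 4.41000e-01] res 1.32
rack top [6.02928e+02 1.82437e+02 4.39000e-01] res 0.71
rack scene [6.01810e+02 1.84905e+02 4.44000e-01] res 0.83
[[-0.8, 0.5], [-0.3, -0.5], [-1.3, 0.6], [-0.1, -0.1], [-0.9, 0.5], [0.1, -0.2], [-0.7, 1.2], [-0.4, 0.1]]
with z [6.0286e+02 1.8338e+02 4.4000e-01 1.1900e+00]
arm both [ 4.85611e+02 -2.87741e+02  3.72000e-01] res 1.57
arm top [ 4.8611e+02 -2.8865e+02  3.6600e-01] res 1.25
arm scene [ 4.84736e+02 -2.86805e+02  3.74000e-01] res 0.41
[[-0.4, -0.0], [-0.3, 0.7], [0.1, 0.1], [-0.1, 0.6], [-1.1, 0.5], [-1.6, -0.4], [-0.0, 0.1], [0.4, -0.0], [-0.6, 0.5], [-1.0, 0.3], [-0.1, 0.2], [-0.3, 0.3]]
with z [ 4.8582e+02 -2.8744e+02  3.7000e-01  1.4300e+00]
```

```bash
python3 - <<'E'
from h import *
from rig import monitor
s=monitor.state();M=R.from_euler("xyz",s["tcp_rot"]).as_matrix()
print(s["position"],M.round(3), "jaw ang",np.degrees(np.arctan2(M[1,2],M[0,2])),"want",np.degrees(.372)+90)
g=T([485.6,-287.7,.372],[(-48,0,40)])[0];print(g,(g-s["position"])/20)
E
```

```text
[ 275.59535636 -588.67255187  231.30094493] [[ 0.     0.906  0.424]
 [ 0.     0.424 -0.906]
 [-1.     0.    -0.   ]] jaw ang -64.91395724586566 want 111.31402997886663
[ 440.88309197 -305.14700938   40.        ] [ 8.26438678 14.17627712 -9.56504725]
```

Request:
{"api": "arm_command", "payload": {
  "travel": [
    [0.52,0.89,0],
    [0.52,0.89,0],
    [0.52,0.89,0],
    [0.52,0.89,0],
    [0.52,0.89,0],
    [0.52,0.89,0],
    [0.52,0.89,0],
    [0.52,0.89,0],
    [0.52,0.89,0],
    [0.52,0.89,0],
    [0.52,0.89,-0.3],
    [0.52,0.89,-0.5],
    [0.52,0.89,-0.5],
    [0.52,0.89,-0.5],
    [0.52,0.89,-0.5],
    [0.52,0.89,-0.5]
  ],
  "spin": [-0.06,-0.06,-0.06,-0.06,-0.06,-0.06,-0.06,-0.06,-0.06,-0.06,-0.06,-0.06,-0.06,-0.06,-0.06,-0.06],
  "jaw": 85,
  "squeeze": 100
}}

```text
time: 2.65
position: [445.7, -297.9, 177.0]
tcp_rot: [0.161, 1.56, -1.051]
contact_force: [-0.0, 0.0, -0.4]
gripper_width: 0.997
```

```bash
cat > st.py <<'E'
from h import *
from rig import monitor
def st():
    s=monitor.state();M=R.from_euler("xyz",s["tcp_rot"]).as_matrix()
    print("t",s["time"],"pos",s["position"].round(1),"jaw",np.degrees(np.arctan2(M[1,2],M[0,2])).round(2),"xdir",M[:,0].round(3),"F",s["contact_force"].round(1),"w",round(s["gripper_width"],3))
    return s
if __name__=="__main__": st()
E
python3 st.py
```

```text
t 2.65 pos [ 445.7 -297.9  177. ] jaw -69.44 xdir [ 0.005 -0.009 -1.   ] F [-0.   0.  -0.4] w 0.997
```

Request:
{"api": "arm_command", "payload": {
  "travel": [
    [-0.24,-0.36,-0.5],
    [0,0,-0.9],
    [0,0,-0.9],
    [0,0,-0.9],
    [0,0,-0.8],
    [0,0,0]
  ],
  "spin": [0.18,0,0,0,0,0]
}}

```text
time: 3.25
position: [442.1, -304.8, 94.0]
tcp_rot: [0.273, 1.558, -0.919]
contact_force: [-0.3, 0.2, -0.9]
gripper_width: 0.994
```

```bash
python3 - <<'E'
from st import *
from rig import cams
import cv2
st()
for n,(x,y,w,h) in(("scene",(130,130,150,150)),("top",(380,90,150,150))):
    p=cams.get_image(n);cv2.imwrite(f"pics/{n}1.png",cv2.resize(cv2.cvtColor(p["color"],4)[y:y+h,x:x+w],None,fx=4,fy=4,interpolation=2))
E
```

```text
t 3.25 pos [ 442.1 -304.8   94. ] jaw -68.27 xdir [ 0.008 -0.01  -1.   ] F [-0.3  0.2 -0.9] w 0.994
```

View pics/scene1.png

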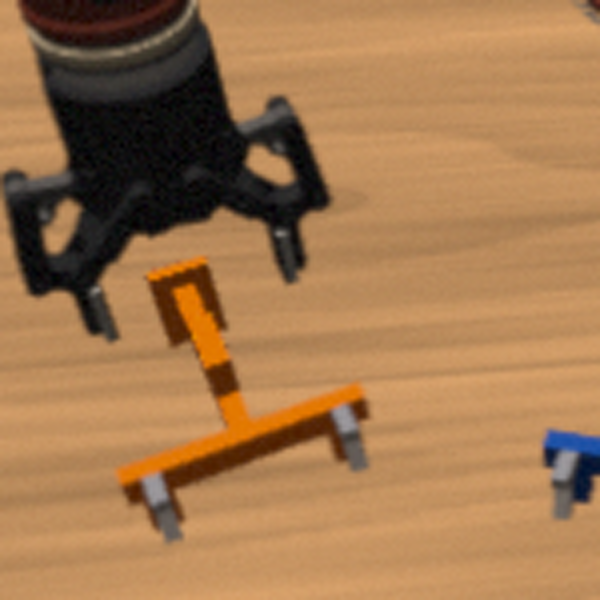

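View pics/top1.png

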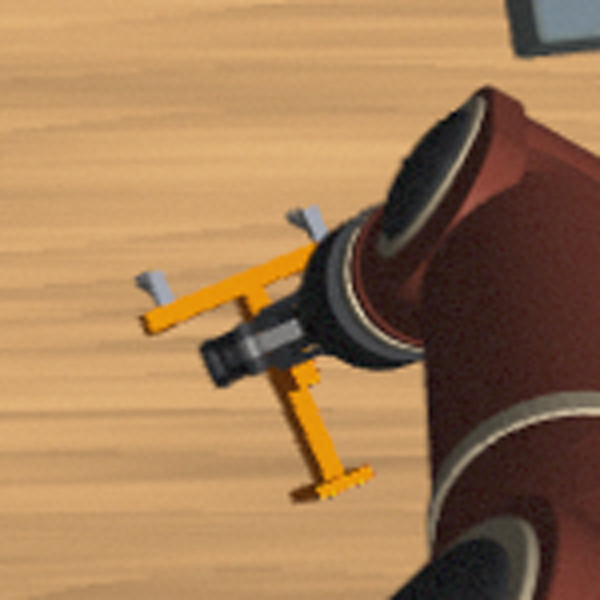

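Request:
{"api": "arm_command", "payload": {
  "travel": [
    [-0.05,0,-0.8],
    [0,0,-0.8],
    [0,0,-0.7],
    [0,0,-0.3]
  ],
  "spin": [-0.1,0,0,0]
}}

```text
time: 3.75
position: [446.3, -309.9, 48.5]
tcp_rot: [0.466, 1.54, -0.734]
contact_force: [-0.5, 0.3, 0.4]
gripper_width: 0.997
```

```bash
python3 st.py
```

```text
t 3.75 pos [ 446.3 -309.9   48.5] jaw -68.77 xdir [ 0.023 -0.021 -1.   ] F [-0.5  0.3  0.4] w 0.997
```

Request:
{"api": "arm_command", "payload": {
  "travel": [
    [-0.25,0.24,-0.2],
    [0,0,-0.2],
    [0,0,0]
  ],
  "spin": [0,0,0]
}}

```text
time: 4.05
position: [441.9, -305.8, 41.8]
tcp_rot: [0.477, 1.537, -0.723]
contact_force: [-0.1, 0.1, -0.9]
gripper_width: 0.995
```

```bash
python3 st.py
```

```text
t 4.05 pos [ 441.9 -305.8   41.8] jaw -68.79 xdir [ 0.026 -0.023 -0.999] F [-0.1  0.1 -0.9] w 0.995
```

Request:
{"api": "arm_command", "payload": {
  "travel": [
    [0,0,0],
    [0,0,0],
    [0,0,0],
    [0,0,0],
    [0,0,0],
    [0,0,0],
    [0,0,0],
    [0,0,0]
  ],
  "spin": [0,0,0,0,0,0,0,0],
  "jaw": 0,
  "squeeze": 100
}}

```text
time: 4.85
position: [442.5, -305.9, 44.4]
tcp_rot: [0.495, 1.535, -0.705]
contact_force: [-0.5, 0.1, 0.4]
gripper_width: 0.142
```

```bash
python3 st.py
```

```text
t 4.85 pos [ 442.5 -305.9   44.4] jaw -68.77 xdir [ 0.027 -0.023 -0.999] F [-0.5  0.1  0.4] w 0.142
```

Request:
{"api": "arm_command", "payload": {
  "travel": [
    [0,0,0.5],
    [0,0,0.9],
    [0,0,0.9],
    [0,0,0.9],
    [0,0,0.9],
    [0,0,0.9],
    [0,0,0.9],
    [0,0,0.2]
  ],
  "spin": [0,0,0,0,0,0,0,0]
}}

```text
time: 5.65
position: [437.8, -303.6, 168.4]
tcp_rot: [0.396, 1.546, -0.805]
contact_force: [0.4, -1.3, -3.2]
gripper_width: 0.146
```

```bash
python3 - <<'E'
from st import *
from rig import cams
import cv2
st()
for n,(x,y,w,h) in(("scene",(100,90,220,150)),):
    p=cams.get_image(n);cv2.imwrite(f"pics/{n}2.png",cv2.resize(cv2.cvtColor(p["color"],4)[y:y+h,x:x+w],None,fx=3.5,fy=3.5,interpolation=2))
E
```

```text
t 5.65 pos [ 437.8 -303.6  168.4] jaw -68.79 xdir [ 0.017 -0.018 -1.   ] F [ 0.4 -1.3 -3.2] w 0.146
```

View pics/scene2.png

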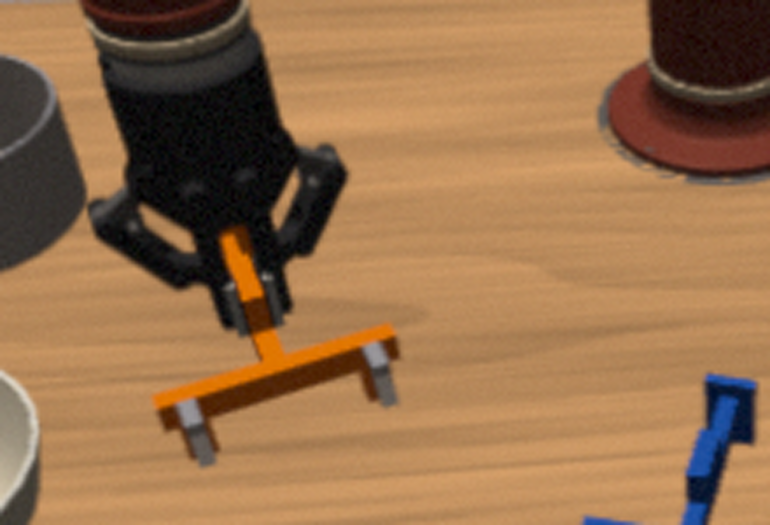

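Request:
{"api": "arm_command", "payload": {
  "travel": [
    [0.13,0.5,0],
    [0.13,1,0],
    [0.13,1,0],
    [0.13,1,0],
    [0.13,1,0],
    [0.13,1,0],
    [0.13,1,0],
    [0.13,1,0],
    [0.13,1,0],
    [0.13,1,0],
    [0.13,1,0],
    [0.13,1,0]
  ],
  "spin": [0.05,0.05,0.05,0.05,0.05,0.05,0.05,0.05,0.05,0.05,0.05,0.05]
}}

```text
time: 6.9
position: [458.8, -54.9, 154.5]
tcp_rot: [-1.509, 1.559, -2.664]
contact_force: [1.0, -0.3, -3.6]
gripper_width: 0.145
```

```bash
python3 st.py
```

```text
t 6.9 pos [458.8 -54.9 154.5] jaw -66.17 xdir [-0.011 -0.006 -1.   ] F [ 1.  -0.3 -3.6] w 0.145
```

Request:
{"api": "arm_command", "payload": {
  "travel": [
    [0.2,0.95,0.1],
    [0.2,0.95,0.1],
    [0.2,0.95,0.1],
    [0.2,0.95,0.1],
    [0.2,0.95,0.1],
    [0.2,0.95,0.1],
    [0.2,0.95,0.1],
    [0.2,0.9,0.1],
    [0.1,0.4,0],
    [0,0.1,0]
  ],
  "spin": [0.04,0.04,0.04,0.04,0.04,0.04,0.04,0.04,0,0]
}}

```text
time: 7.9
position: [481.8, 124.6, 159.4]
tcp_rot: [-1.928, 1.533, -3.043]
contact_force: [0.0, -0.6, -3.1]
gripper_width: 0.142
```

```bash
python3 - <<'E'
from st import *
from rig import cams
import cv2
st()
for n,(x,y,w,h) in(("scene",(310,110,200,150)),("top",(180,50,180,140))):
    p=cams.get_image(n);pickle.dump(p,open(f"pics/{n}3.pkl","wb"));cv2.imwrite(f"pics/{n}3.png",cv2.resize(cv2.cvtColor(p["color"],4)[y:y+h,x:x+w],None,fx=4,fy=4,interpolation=2))
E
```

```text
t 7.9 pos [481.8 124.6 159.4] jaw -63.88 xdir [-0.037 -0.004 -0.999] F [ 0.  -0.6 -3.1] w 0.142
```

View pics/scene3.png

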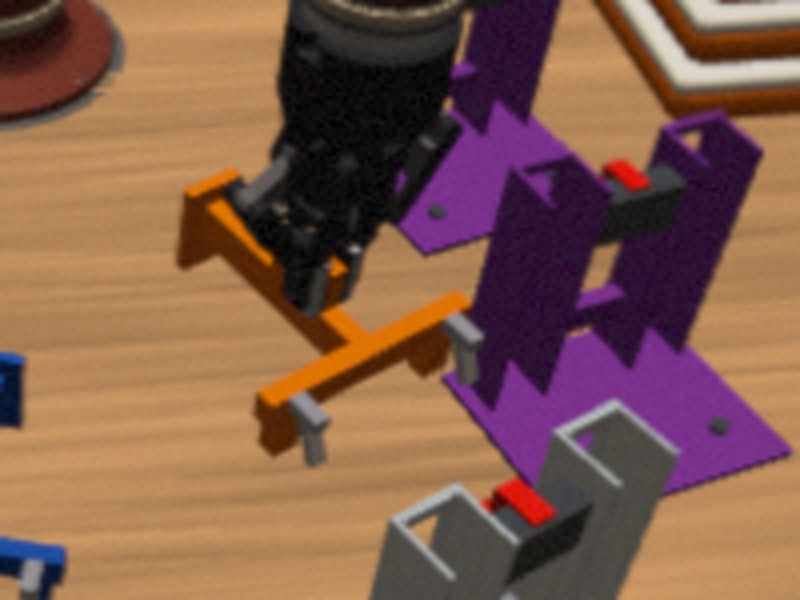

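View pics/top3.png

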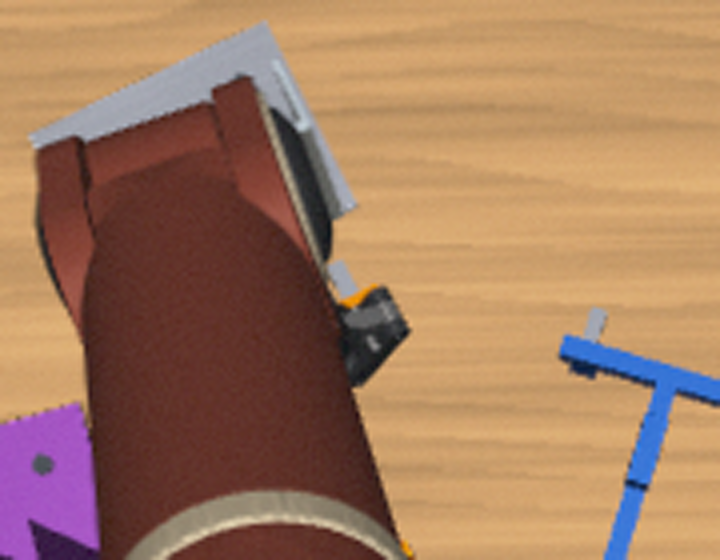

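```bash
cat > armfit.py <<'E'
from st import *
# pose of arm: x,y,z, rotvec(roll,pitch,yaw euler)
def A(x,M): return R.from_euler("xyz",x[3:6]).apply(np.atleast_2d(M).astype(float))+x[:3]
def afit(obs,x0,sig=(3,3,4,.03,.06,.03)):
    def f(x):
        e=np.concatenate([(proj(p,A(x,M))-np.array(q)).ravel() for p,M,q in obs])
        return np.r_[e/0.7,(x-x0)/np.array(sig)]
    r=least_squares(f,x0,loss="soft_l1",x_scale=[1,1,1,.01,.01,.01]);return r.x,f(r.x)[:-6].reshape(-1,2)*.7
RACK=np.array([602.7,183.7,.441])
def inrack(x):
    c,s=np.cos(RACK[2]),np.sin(RACK[2]);d=x[:2]-RACK[:2]
    return np.r_[c*d[0]+s*d[1],-s*d[0]+c*d[1],x[2],np.degrees(x[3:6]-[0,0,RACK[2]])].round(2)
def prior(s):
    M=R.from_euler("xyz",s["tcp_rot"]).as_matrix()
    # grasp-time tool and arm pose
    p0=np.array([442.5,-305.9,44.4]);M0=np.c_[[.027,-.023,-.999],[0,0,0],[0,0,0]]
    yaw0=np.radians(-68.77); z0=np.array([np.cos(yaw0),np.sin(yaw0),0]);x0=np.array([.027,-.023,-.999]);x0/=np.linalg.norm(x0)
    z0-=x0*(z0@x0);z0/=np.linalg.norm(z0);M0=np.c_[x0,np.cross(z0,x0),z0]
    D=M@M0.T
    o=s["position"]+D@(np.array([485.6,-287.7,0])-p0)
    return np.r_[o,R.from_matrix(D@R.from_euler("z",.372).as_matrix()).as_euler("xyz")]
E
python3 - <<'E'
from armfit import *
s=st();x0=prior(s);print("prior",x0.round(2),inrack(x0))
p=pickle.load(open("pics/scene3.pkl","rb"))
c=lambda o,k,l:[(o[0]+(a+.5)/k-.5,o[1]+(b+.5)/k-.5) for a,b in l]
M=[(-12,-65,44),(0,-65,44),(-12,65,44),(0,65,44),(25,-50,14),(25,50,14),(20,-50,44),(20,50,44)]
q=c((310,110),4,[(258,393),(265,406),(462,290),(472,300),(316,463),(468,380),(317,416),(470,341)])
x,r=afit([(p,M,q)],x0);print(x.round(2),inrack(x));print(r.round(1).tolist())
E
```

```text
t 8.0 pos [481.7 123.4 159.6] jaw -63.97 xdir [-0.037 -0.004 -0.999] F [ 0.5  0.6 -2.9] w 0.144
prior [5.2006e+02 1.4587e+02 1.1289e+02 4.0000e-02 5.0000e-02 4.6000e-01] [-90.88   1.06 112.89   2.52   2.99   0.91]
[5.1691e+02 1.4522e+02 1.1391e+02 4.0000e-02 5.0000e-02 4.4000e-01] [-9.4000e+01  1.8200e+00  1.1391e+02  2.4000e+00  3.0900e+00 -1.0000e-02]
[[-1.6, -1.0], [0.5, -0.2], [-1.7, -0.7], [-0.2, 0.4], [-0.0, 0.7], [0.6, 1.0], [0.2, 0.9], [1.4, -0.7]]
```

Request:
{"api": "arm_command", "payload": {
  "travel": [
    [0.45,0.2,-0.05],
    [0.45,0.2,-0.05],
    [0.45,0.2,-0.05],
    [0.45,0.2,-0.05],
    [0.45,0.2,-0.05],
    [0.45,0.2,-0.05],
    [0,0,0]
  ],
  "spin": [0,0,0,0,0,0,0]
}}

```text
time: 8.7
position: [541.6, 145.1, 152.3]
tcp_rot: [-1.846, 1.533, -2.969]
contact_force: [-0.8, 0.4, -3.9]
gripper_width: 0.145
```

```bash
python3 - <<'E'
from armfit import *
from rig import cams
import cv2
s=st();print(inrack(prior(s)))
for n,(x,y,w,h) in(("scene",(350,140,150,120)),):
    p=cams.get_image(n);pickle.dump(p,open(f"pics/{n}4.pkl","wb"));cv2.imwrite(f"pics/{n}4.png",cv2.resize(cv2.cvtColor(p["color"],4)[y:y+h,x:x+w],None,fx=5,fy=5,interpolation=2))
E
```

```text
t 8.7 pos [541.6 145.1 152.3] jaw -64.37 xdir [-0.037 -0.006 -0.999] F [-0.8  0.4 -3.9] w 0.145
[-27.42  -5.29 105.54   2.38   3.02   0.51]
```

View pics/scene4.png

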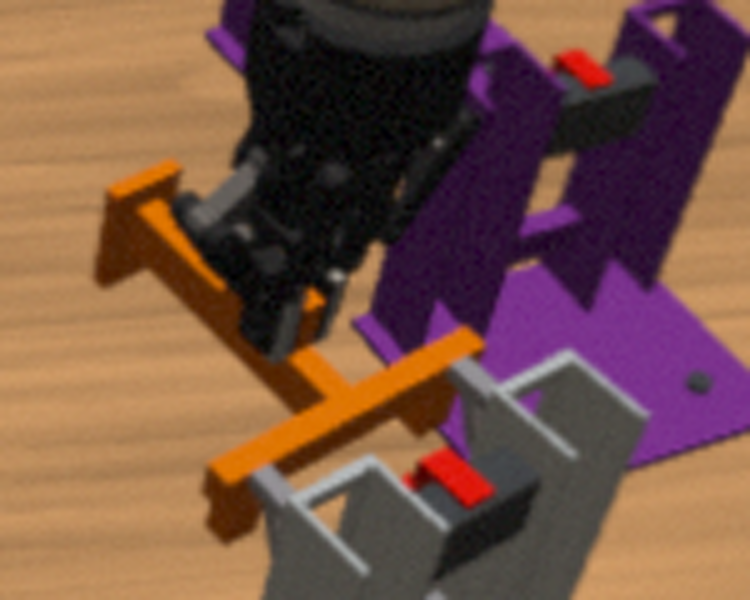

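```bash
python3 - <<'E'
from armfit import *
p=pickle.load(open("pics/scene4.pkl","rb"));x0=prior(monitor.state())
c=lambda o,k,l:[(o[0]+(a+.5)/k-.5,o[1]+(b+.5)/k-.5) for a,b in l]
M=[(-12,-65,44),(0,-65,44),(-12,65,44),(0,65,44)]
q=c((350,140),5,[(208,468),(222,486),(470,326),(484,345)])
for sg in((3,3,4,.03,.06,.03),(6,6,6,.1,.1,.06)):
  x,r=afit([(p,M,q)],x0,sg);print(inrack(x));print(r.round(1).tolist())
# rack check in this picture
print((proj(p,T(RACK,[(0,-70,165),(0,-30,165),(0,30,165),(0,70,165)]))-[350,140])*5)
E
```

```text
[-2.8880e+01 -5.1400e+00  1.0573e+02  2.4400e+00  2.6700e+00 -8.0000e-02]
[[-0.6, -0.4], [0.7, 0.4], [-0.9, -0.1], [0.7, 0.1]]
[-28.9   -4.59 105.26   2.67   2.31  -0.32]
[[-0.7, -0.4], [0.6, 0.4], [-0.8, -0.1], [0.8, 0.1]]
[[284.91663476 500.85535119]
 [369.80711848 455.89048206]
 [490.84709517 391.89848707]
 [567.67424367 351.35388133]]
```

Request:
{"api": "arm_command", "payload": {
  "travel": [
    [0,0.25,0],
    [0.15,0.15,0],
    [0.15,0.07,0],
    [0,0,0]
  ],
  "spin": [0,0,0,0]
}}

```text
time: 9.15
position: [545.6, 154.7, 152.2]
tcp_rot: [-1.834, 1.53, -2.957]
contact_force: [-0.1, 0.2, -2.3]
gripper_width: 0.142
```

```bash
python3 - <<'E'
from armfit import *
s=st();print(inrack(prior(s)))
E
```

```text
t 9.15 pos [545.6 154.7 152.2] jaw -64.35 xdir [-0.04  -0.008 -0.999] F [-0.1  0.2 -2.3] w 0.142
[-19.82   1.73 105.28   2.41   3.23   0.53]
```

Request:
{"api": "arm_command", "payload": {
  "travel": [
    [0.22,0.08,0],
    [0.22,0.08,0],
    [0.22,0.08,0],
    [0.2,0.07,0],
    [0,0,0]
  ],
  "spin": [0,0,0,0,0]
}}

```text
time: 9.65
position: [562.0, 160.4, 152.0]
tcp_rot: [-1.813, 1.524, -2.937]
contact_force: [-1.7, 0.2, -2.8]
gripper_width: 0.144
```

```bash
python3 - <<'E'
from armfit import *
from rig import cams
import cv2
s=st();print(inrack(prior(s)))
for n,(x,y,w,h) in(("scene",(370,150,130,120)),):
    p=cams.get_image(n);pickle.dump(p,open(f"pics/{n}5.pkl","wb"));cv2.imwrite(f"pics/{n}5.png",cv2.resize(cv2.cvtColor(p["color"],4)[y:y+h,x:x+w],None,fx=5,fy=5,interpolation=2))
E
```

```text
t 9.65 pos [562.  160.4 152. ] jaw -64.41 xdir [-0.046 -0.01  -0.999] F [-1.7  0.2 -2.8] w 0.144
[ -2.88  -0.18 104.84   2.44   3.58   0.48]
```

View pics/scene5.png

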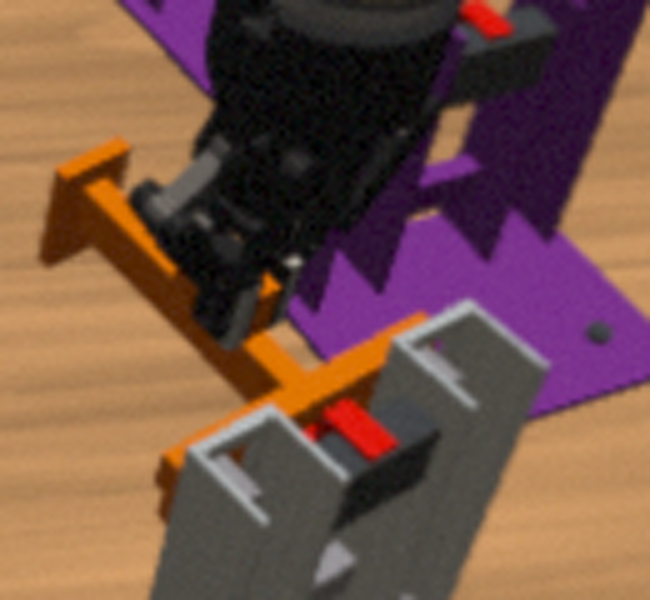

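Request:
{"api": "arm_command", "payload": {
  "travel": [
    [0,0,-0.25],
    [0,0,-0.25],
    [0,0,-0.25],
    [0,0,-0.25]
  ],
  "spin": [0,0,0,0]
}}

```text
time: 10.1
position: [561.1, 159.3, 131.0]
tcp_rot: [-1.792, 1.523, -2.916]
contact_force: [-3.1, -0.1, -2.7]
gripper_width: 0.15
```

```bash
python3 - <<'E'
from armfit import *
s=st();print(inrack(prior(s)))
E
```

```text
t 10.1 pos [561.1 159.3 131. ] jaw -64.42 xdir [-0.047 -0.011 -0.999] F [-3.1 -0.1 -2.7] w 0.15
[-4.17 -0.8  83.76  2.4   3.64  0.46]
```

Request:
{"api": "arm_command", "payload": {
  "travel": [
    [0.04,0.02,-0.2],
    [0.03,0.02,-0.2],
    [0,0,-0.2],
    [0,0,-0.2]
  ],
  "spin": [0,0,0,0]
}}

```text
time: 10.5
position: [561.9, 160.6, 114.3]
tcp_rot: [-1.799, 1.521, -2.923]
contact_force: [-10.5, -0.5, 18.3]
gripper_width: 0.14
```

```bash
python3 - <<'E'
from armfit import *
from rig import cams
import cv2
s=st();print(inrack(prior(s)))
for n,(x,y,w,h) in(("scene",(370,150,130,120)),):
    p=cams.get_image(n);pickle.dump(p,open(f"pics/{n}6.pkl","wb"));cv2.imwrite(f"pics/{n}6.png",cv2.resize(cv2.cvtColor(p["color"],4)[y:y+h,x:x+w],None,fx=5,fy=5,interpolation=2))
E
```

```text
t 10.5 pos [561.9 160.6 114.3] jaw -64.41 xdir [-0.048 -0.011 -0.999] F [-10.5  -0.5  18.3] w 0.14
[-2.980e+00  3.000e-02  6.702e+01  2.440e+00  3.730e+00  4.800e-01]
```

View pics/scene6.png

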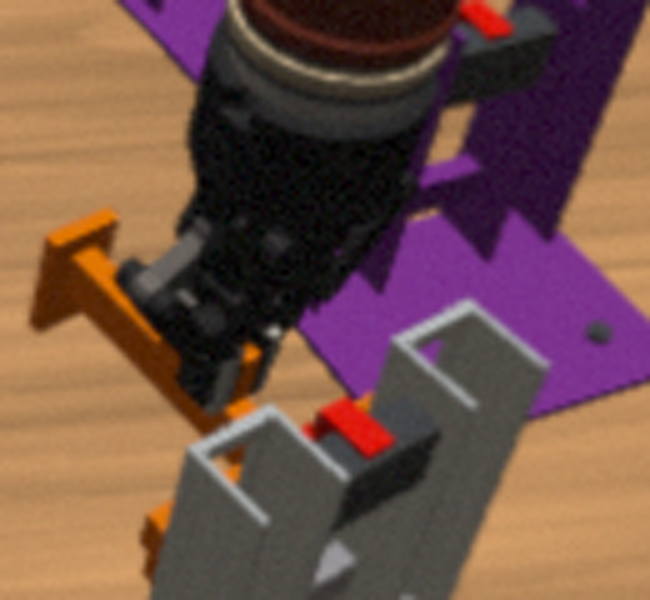

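```bash
python3 - <<'E'
from armfit import *
import cv2
ims=[]
for k in(0,5,6):
    p=pickle.load(open(f"pics/scene{k}.pkl","rb"));a=p["color"].astype(int)
    m=(a[...,0]>150)&(a[...,1]<70)&(a[...,2]<70);m[:220]=0;m[260:]=0;m[:,:420]=0;m[:,470:]=0
    y,x=np.nonzero(m);print(k,x.mean().round(2),y.mean().round(2),x.min(),x.max(),y.min(),y.max(),len(x))
    ims.append(cv2.resize(cv2.cvtColor(p["color"],4)[222:252,422:462],None,fx=6.5,fy=12*6.5/12,interpolation=2))
cv2.imwrite("pics/cmp.png",np.hstack(ims))
p=pickle.load(open("pics/scene0.pkl","rb"))
print((proj(p,T(RACK,[(0,0,139),(10,0,139)]))))
E
```

```text
0 440.64 234.67 431 447 230 240 78
5 441.14 235.09 431 448 230 240 86
6 440.83 234.62 431 448 229 240 84
[[433.27540611 233.99600604]
 [437.07970111 237.5022972 ]]
```

View pics/cmp.png

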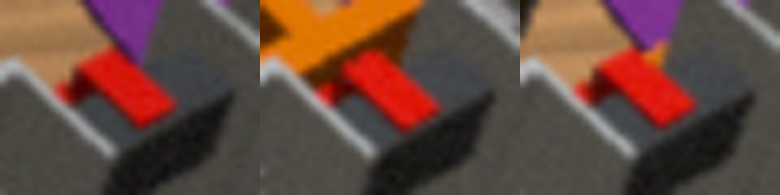

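Request:
{"api": "arm_command", "payload": {
  "travel": [
    [0,0,0.05],
    [0,0,0]
  ],
  "spin": [0,0]
}}

```text
time: 10.75
position: [561.9, 160.6, 115.5]
tcp_rot: [-1.8, 1.522, -2.924]
contact_force: [-2.3, -1.3, -2.6]
gripper_width: 0.141
```

Request:
{"api": "arm_command", "payload": {
  "travel": [
    [0,0,0],
    [0,0,0],
    [0,0,0],
    [0,0,0]
  ],
  "spin": [0,0,0,0],
  "jaw": 40,
  "squeeze": 20
}}

```text
time: 11.15
position: [567.0, 162.9, 117.3]
tcp_rot: [-1.856, 1.534, -2.979]
contact_force: [-0.2, -0.0, 0.6]
gripper_width: 0.47
```

```bash
python3 - <<'E'
from armfit import *
from rig import cams
import cv2
s=st()
for n,(x,y,w,h) in(("scene",(370,150,130,120)),):
    p=cams.get_image(n);pickle.dump(p,open(f"pics/{n}7.pkl","wb"));cv2.imwrite(f"pics/{n}7.png",cv2.resize(cv2.cvtColor(p["color"],4)[y:y+h,x:x+w],None,fx=5,fy=5,interpolation=2))
E
```

```text
t 11.15 pos [567.  162.9 117.3] jaw -64.38 xdir [-0.036 -0.006 -0.999] F [-0.2 -0.   0.6] w 0.47
```

View pics/scene7.png

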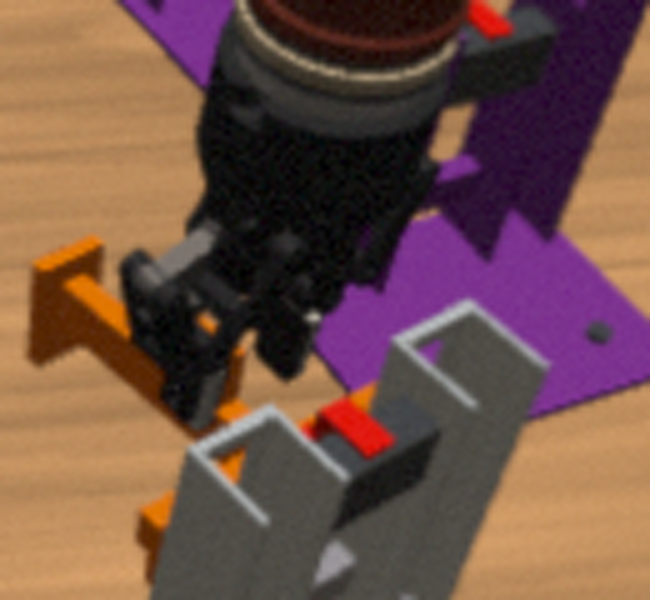

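Request:
{"api": "arm_command", "payload": {
  "travel": [
    [-0.1,-0.05,0.3],
    [0,0,0.5],
    [0,0,0.7],
    [0,0,0.9],
    [0,0,0.9],
    [0,0,0.9],
    [-0.3,0,0.9],
    [-0.5,-0.3,0.9],
    [-0.7,-0.7,0.7],
    [-0.7,-0.9,0.5],
    [-0.7,-0.9,0],
    [-0.5,-0.9,0],
    [0,-0.9,0],
    [0,-0.9,0],
    [0,-0.9,0],
    [0,-0.9,0],
    [0,0,0],
    [0,0,0]
  ],
  "spin": [0,0,0,0,0,0,0,0,0,0,0,0,0,0,0,0,0,0]
}}

```text
time: 13.0
position: [494.6, 12.8, 284.3]
tcp_rot: [-2.055, 1.558, 3.107]
contact_force: [-0.1, 1.3, 0.6]
gripper_width: 0.469
```

```bash
python3 - <<'E'
from armfit import *
from rig import cams
import cv2
s=st()
for n,(x,y,w,h) in(("scene",(370,150,130,120)),("top",(180,50,130,120))):
    p=cams.get_image(n);pickle.dump(p,open(f"pics/{n}8.pkl","wb"));cv2.imwrite(f"pics/{n}8.png",cv2.resize(cv2.cvtColor(p["color"],4)[y:y+h,x:x+w],None,fx=5,fy=5,interpolation=2))
    a=p["color"].astype(int)
    if n=="scene":
        m=(a[...,0]>150)&(a[...,1]<70)&(a[...,2]<70);m[:220]=0;m[260:]=0;m[:,:420]=0;m[:,470:]=0
        y,x=np.nonzero(m);print(x.mean().round(2),y.mean().round(2),len(x))
E
```

```text
t 13.0 pos [494.6  12.8 284.3] jaw -64.22 xdir [-0.013  0.    -1.   ] F [-0.1  1.3  0.6] w 0.469
440.65 234.56 80
```

View pics/scene8.png

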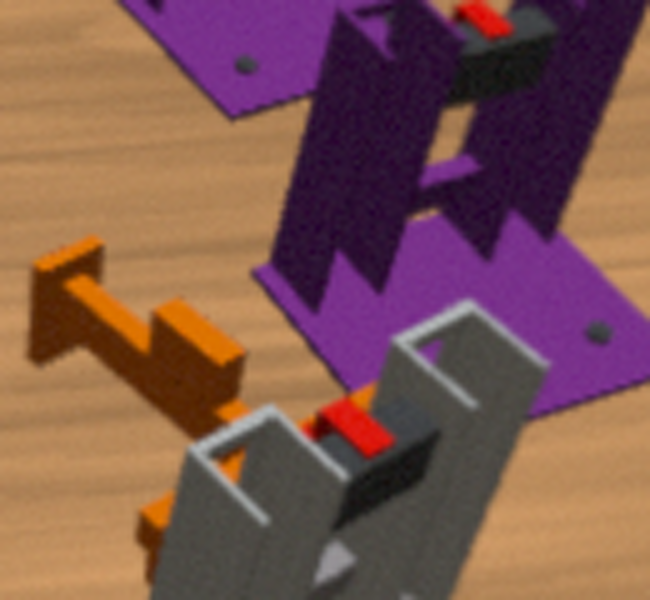

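View pics/top8.png

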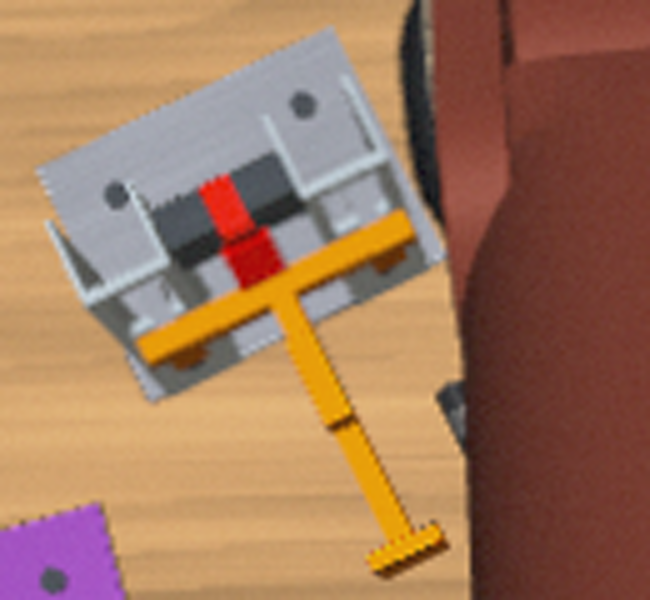

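```bash
python3 - <<'E'
from armfit import *
t=pickle.load(open("pics/top8.pkl","rb"));p=pickle.load(open("pics/scene8.pkl","rb"))
c=lambda o,k,l:[(o[0]+(a+.5)/k-.5,o[1]+(b+.5)/k-.5) for a,b in l]
Mt=[(0,-65,44),(-12,-65,44),(0,65,44),(-12,65,44)];qt=c((180,50),5,[(405,208),(416,236),(136,342),(148,366)])
Ms=[(-35,-7,70),(-35,7,70),(-75,-7,70),(-75,7,70),(-12,-65,44)];qs=c((370,150),5,[(215,368),(244,352),(152,313),(178,298),(138,515)])
x0=np.array([601,183,69,0,-.03,.441])
x,r=afit([(t,Mt,qt),(p,Ms,qs)],x0,(20,20,20,.2,.2,.2));print(inrack(x),r.round(1).tolist())
from rig import cams
a=pickle.load(open("pics/top0.pkl","rb"))["color"].astype(int);b=t["color"].astype(int)
for q in(a,b):
    m=(q[...,2]>120)&(q[...,0]<80);m[:120]=0;m[220:]=0;m[:,:300]=0;m[:,390:]=0
    y,xx=np.nonzero(m);print("blue",xx.mean(),y.mean(),len(y))
E
```

```text
[-1.51 -2.89 68.07  0.26 -5.27  0.28] [[-0.3, 0.4], [-0.0, -0.3], [-0.1, -0.2], [-0.1, -0.0], [0.6, 0.1], [0.2, 0.4], [-0.6, -0.3], [-0.5, 0.0], [-0.3, -0.2]]
blue 342.174688057041 159.3850267379679 561
blue 361.8738738738739 148.11711711711712 111
```

```bash
python3 - <<'E'
from armfit import *
from rig import job
for k in(0,8):
    q=pickle.load(open(f"pics/scene{k}.pkl","rb"))["color"].astype(int)
    m=(q[...,2]>80)&(q[...,0]<60);m[:190]=0;m[270:]=0;m[:,:255]=0;m[:,335:]=0
    y,xx=np.nonzero(m);print("blue",xx.mean(),y.mean(),len(y))
st();print(job.job_done())
E
```

```text
blue 299.32456140350877 231.2434210526316 456
blue 299.50107991360693 231.12526997840172 463
t 13.1 pos [494.7  13.  284. ] jaw -64.16 xdir [-0.013 -0.    -1.   ] F [-0.3 -0.4 -0.3] w 0.472
the job is handed in; nothing more can be done
None
```

The orange arm is hanging on the grey rack with both claws in the slots. The latch is out over the bar, and I handed the job in at about 13 s. I gripped it by its thumb tab, put the claws in with the arm about 105 mm up, pressed down to home with a peak of about 21 N, let go and moved the gripper clear.

**Arm pose:** fitted from both cameras in the rack's frame, it sits at x -1.5, y -2.9 and z 68 mm. It is tilted about 5° at the free end with a yaw error of 0.3°. The tilt is slightly more than the 4° sag you described, but within the 11° limit.

**Latch:** in the last scene picture its red top is back within 0.1 pixel of where it started. The top view shows the nose out over the bar.

**Blue arm:** it did not move in the scene picture (under 0.3 pixel). The top view was no use for this check because the robot was covering it.

**Gripper:** it is clear of everything, with a force reading near zero.

**What went less well:** the tool tilted by 2–3° during the moves and could not be corrected with the moves available. The fit came out fine anyway.

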